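# Peel the snapped-on top tray off a loaded stack, corner first, and hold it out

### The arm

A 7-joint arm with a two-finger parallel gripper is mounted at the origin on a cart in front of the work surface, level with it; the furniture and walls round the work are solid. World frame = base frame: x ahead of the robot, y to its left, z up, the work surface at z = 0. Lengths are in m, angles in degrees, forces in N, time in s.
With the tool pointing down it reaches from about 0.35 to 0.9 m from the base axis. Payload 19.9 kg.
Tool frame: the origin (TCP) lies at the very end of the fingers, on their centre line; the grasp point (between the pads) lies 19 mm behind it; z points along the fingers, y is the line along which they close (so a half turn about z gives the same grasp; the last joint's range is limited). The gripper opens to 85 mm and grips with 20 to 120 N. Pads are 22 mm wide; open, the fingers measure 114 mm over their backs; the gripper's body (76 mm by 85 mm) begins 54 mm behind the grasp point. The pads swing forward as they close: fully open they stand 13 mm farther back than shut.
Start: joints at [-66.32, 23.915, -0.59, 92.452, 0.269, 63.638, -3.037], TCP at [0.275, 0.561, 0.231] pointing down, gripper open.
Joint ranges: [-161.28, 161.28], [-22.2, 115.67], [-73.04, 71.86], [3.21, 147.25], [-68.34, 248.33], [10.77, 114.83], [-161.83, 161.83]. Speed limits (degrees/s): [108.29, 108.29, 136.94, 136.94, 172.46, 172.46, 172.46].

### API

Orientations are given as [roll, pitch, yaw] about the fixed x, y, z axes, in that order (R = Rz(yaw) Ry(pitch) Rx(roll)).
In Python, from workcell import ctrl gives the robot as it stands.
- The arm moves only by the tool nudge_tcp, called after "Call:" as name([rows], argument=value, ...), one row to a line, values as JSON. Schema: {"type":"object","properties":{"steps":{"type":"array","items":{"type":"object","properties":{"aperture":{"type":"number"},"trans":{"type":"array","items":{"type":"number"},"minItems":3,"maxItems":3},"spin":{"type":"number"}},"additionalProperties":false,"required":["aperture"]},"minItems":1,"maxItems":12},"only":{"type":"string"},"quiet":{"type":"boolean"},"lines":{"type":"string"}},"required":["steps"],"additionalProperties":false}. steps is a list of rows, 1 to 12 of them, each an object with the fields aperture (the finger opening in m), trans (a list: dx, dy, dz in m), spin (a turn about the tool's z in degrees); a field left out counts as zero (the opening has to be given); each row shifts and turns the commanded pose from where the row before left it, along the tool's axes as they then stand; what a row does not reach is not made up. A row lasts 1/10 s, in which the tool goes at most 0.05 m and 8.59 degrees, less where a joint would pass 70% of its speed; a pose out of reach is approached as far as the arm can. The fingers move at their own pace and stop on an object; the grip force is fixed at half the most. Time passes only in rows, so rows that do not move let the fingers close. The tool returns the time, the measured TCP pose, the force, the opening and the grip force at its end. only (a regular expression) keeps the lines of the reply that match it, lines (a string "A,B") keeps lines A to B, and quiet returns only ok. Input that does not fit is refused with a message, and nothing moves.
- ctrl.get_state(): the state, without advancing time (a new reading comes with each control period).
- ctrl.capture(name): name is "scene" or "top" or "wrist"; returns a dict with "frame" (400x640x3 uint8, blue, green, red), "intrinsics" (3x3 intrinsics, pixels), "R" (3x3) and "t" (3): a world point X has camera coordinates R X + t; the wrist camera has in their place "T_tool_cam" (4x4, takes a point from camera to tool coordinates, whose origin is the TCP and whose axes are the flange's). Camera axes: x right, y down, z forward; pixel columns grow to the right and rows downward; lengths in m; the calibration is good to about 2 mm. A picture is of the moment at which its call begins: read the wrist's pose just before it. There is no depth.
- ctrl.finish_job(): hands the job in; it is judged then, once.
The state is a dict: "clock": time; "q": joint angles; "joint_velocities": joint speeds; "effort": joint torques, N m; "position": TCP position; "orientation": TCP orientation; "contact_force": force on the tool from outside, world axes, zero at the start; "moment": the same for the moment, N m; "opening": finger opening in m; "grip_force": force on a finger pad.
Only numpy, scipy, OpenCV 4.12 (cv2) and the standard library are available. Lean on these libraries where they do the work, as an engineer would, in place of code of your own. Each camera call takes 0.05 s, during which the arm holds its last target. There are 200 camera calls.

### The job

Take the empty top tray off the stack of loaded trays. First tilt it to lift one front corner out of its spring catch while the other front corner is still held in its own (a pull on both at once can tip the loaded trays up), then free the second corner, draw the tray forward out from under the rear hook, and finish while holding it still and level beside the stack, no longer above it and at least 15 cm above the bench; the loaded trays stay standing where they are and the flange, tape measure and bolt are left alone.

Things in the scene. Friction and masses are not known exactly. Their poses are not given: they have to be found in the camera images.
- carrier: Stack of two loaded light-metal trays bolted together, 150 mm deep (x) by 200 mm wide (y), loose on the bench, 1.8 kg. Origin: centre of its underside; -x is its front (toward the robot), +y its left, z up. Seen on it: a spring catch at each side near the front, a fixed hook at rear centre. Stops at catches and hook carry the top tray's rim 84 mm above the bench. Pins lie in the tray below.
- top_tray: Empty tray nested on the stack, 150 (x) x 200 (y) x 40 mm, about 0.22 kg. Origin: centre of its underside, axes as the carrier's, 56 mm above the carrier's origin when seated. Folded rim 10 mm wide, 12 mm high all round, top at local z = 40 mm (96 above the bench), corner radius 22 mm. Below the rim the wall slopes inward to a 114 x 164 mm floor. The stack's next rim is 28 mm lower.
- front_rim (a point): middle of the top face of the top tray's front rim, tray-local (-70, 0, 40) mm; outer face x = -75, inner face x = -65 mm. The rim is straight and free for fingers inside and outside from y = -75 to +75 mm
- rear_rim (a point): middle of the top face of the top tray's rear rim, tray-local (70, 0, 40) mm
- left_corner (a point): outer top edge of the top tray's rim beside the left catch, tray-local (-45, 100, 40) mm; held down by the catch until it has risen about 5 mm; turning the tray 0.05 to 0.07 rad about the line from the other catch to the rear hook lifts it free alone
- right_corner (a point): outer top edge of the top tray's rim beside the right catch, tray-local (-45, -100, 40) mm; held down by the catch until it has risen about 5 mm; turning the tray 0.05 to 0.07 rad about the line from the other catch to the rear hook lifts it free alone
- catch_left (a joint): left catch, rad: an upright spring leaf 26 mm wide on a 46 mm wide bracket, 45 mm in front of the carrier's centre, its top 108 mm above the bench; a round nose reaches 2 mm over the tray's rim. 0 at rest, grows as the nose is pushed outward, about 0.06 lets the rim pass (some 6 N upward at the rim); springs back
- catch_right (a joint): right catch, the mirror image of the left one; rad, same meaning
- hook (a point): middle of the lip's tip, underside, of the carrier's rear hook (50 mm wide), carrier-local (68.5, 0, 99.5) mm. The lip is 3.5 mm above the seated rim, reaches 7 mm over it from behind, and leaves 3.5 mm behind the rim. With the front tilted up 0.2 to 0.3 rad about the rear rim the tray comes free 12 mm or more forward
- flange: bystander: turned steel flange, 95 mm across, 32 mm high; origin centre of underside
- tape_measure: bystander: tape measure, 34 x 75 x 65 mm high; origin centre of underside
- hex_bolt: bystander: bolt standing on its head, 28 x 24 x 70 mm high; origin centre of underside

How it is judged:
By the outcome, as a careful person would: the job done as asked, in the order asked, and still so for the second after the job is handed in, while the arm keeps its last pose, push and grip.
It also fails if it takes over 45 s, if anything falls off the work surface, if the arm or the gripper's body presses on something with over 40 N, if the wrist force passes 120 N, or if a joint passes its speed limit or range.

## Working session

There is one attempt and no reset: what is moved stays moved. The work goes in short steps, Python scripts to look and compute and a tool call to move; the robot and the scene stay as the last step left them, time stands still between calls to the robot, and variables do not carry over. Pictures are saved under pics/ and viewed, at most 10 in all, crops included, and the job is handed in when it is done.

```bash
ls; mkdir -p pics; python3 - <<'E'
from workcell import ctrl
import cv2,pickle
s=ctrl.get_state();print({k:s[k] for k in('clock','position','orientation','opening','contact_force')})
for n in('scene','top'):
    c=ctrl.capture(n);cv2.imwrite(f'pics/{n}0.png',c['frame']);pickle.dump(c,open(f'{n}.pkl','wb'))
    print(n,c['intrinsics'],c['R'],c['t'])
E
```

```text
pics
workcell.py
{'clock': 0.0, 'position': array([0.27439353, 0.5611656 , 0.23066437]), 'orientation': array([-1.79931426e+02,  4.38914823e-03,  1.53946053e+02]), 'opening': 0.08549996035246836, 'contact_force': array([ 0.58975481,  0.40507737, -0.53292156])}
scene [[461.77384523   0.         322.60347151]
 [  0.         461.77384523 193.80757804]
 [  0.           0.           1.        ]] [[ 0.89154335 -0.45266963  0.01551341]
 [-0.18362903 -0.3925471  -0.90121427]
 [ 0.41404207  0.80062287 -0.43309604]] [-0.45887439  0.18948519  1.05245192]
top [[458.75008266   0.         319.78304773]
 [  0.         458.75008266 208.92664086]
 [  0.           0.           1.        ]] [[-0.00639176 -0.99986298  0.01526981]
 [-0.99691266  0.00517638 -0.07834763]
 [ 0.07825786 -0.01572345 -0.99680915]] [-0.01077593  0.54932258  1.39943048]
```

View pics/top0.png

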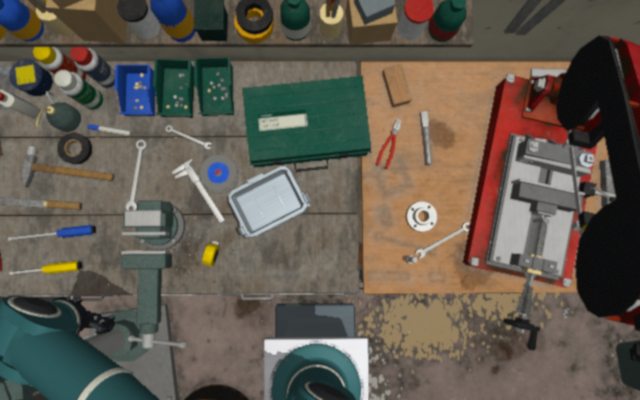

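View pics/scene0.png

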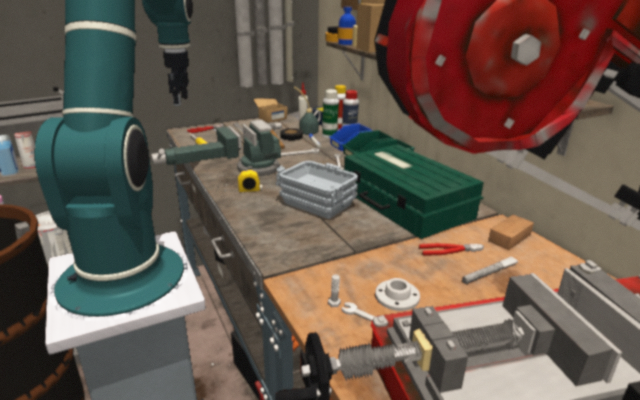

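The top view shows the tray at about (270,201), yawed. The tape is at (210,253), the flange at (423,216), the bolt near (410,258), and a toolbox stands close behind the tray. I'll enlarge the tray.

```bash
python3 - <<'E'
import cv2
a=cv2.imread('pics/top0.png')[145:255,190:340];a=cv2.resize(a,None,fx=5.3,fy=5.3,interpolation=cv2.INTER_CUBIC)
cv2.imwrite('pics/topc.png',a);print(a.shape)
E
```

```text
(583, 795, 3)
```

View pics/topc.png

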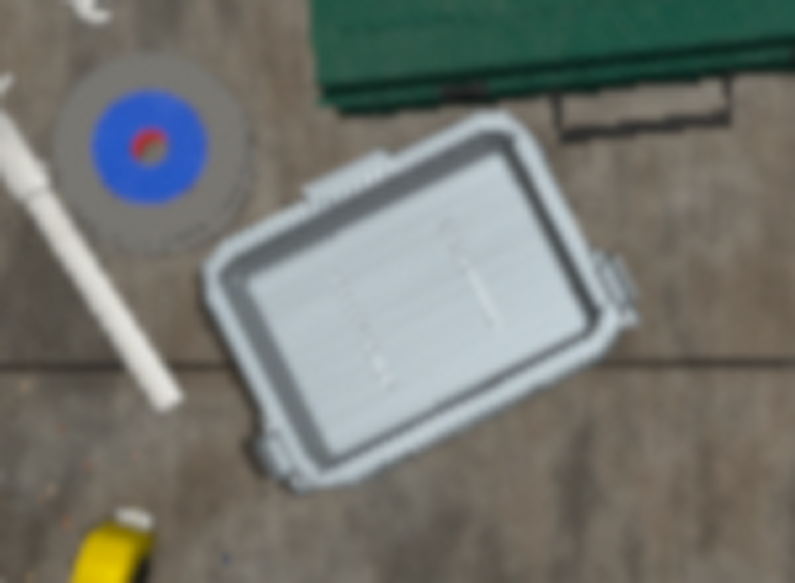

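Crop shows the rim outline, hook at (350,180), left catch at (275,455) and right catch at (615,290). That puts the tray's yaw near +27°. Next I'll fit the rim lines from the top view, cast onto z = 0.096.

```bash
cat > h.py <<'E'
import numpy as np,cv2
def cast(c,uv,z):
    K,R,t=c['intrinsics'],np.array(c['R']),np.array(c['t'])
    d=np.c_[uv,np.ones(len(uv))]@np.linalg.inv(K).T@R
    o=-R.T@t
    return o+d*((z-o[2])/d[:,2])[:,None]
def tray_contour(f,seed_box):
    x0,y0,x1,y1=seed_box
    b,g,r=[f[...,i].astype(int) for i in range(3)]
    m=((b-r>3)&(b>95)&(b-r<60)&(abs(g-b)<30)).astype(np.uint8)
    k=np.zeros_like(m);k[y0:y1,x0:x1]=m[y0:y1,x0:x1]
    cs,_=cv2.findContours(k,cv2.RETR_EXTERNAL,cv2.CHAIN_APPROX_NONE)
    return max(cs,key=cv2.contourArea)[:,0].astype(float)
def fit(P,c,yaw,iters=6):
    """P: contour on rim plane; fit sides of 150x200 rim -> centre, yaw"""
    for _ in range(iters):
        X=np.array([np.cos(yaw),np.sin(yaw)]);Y=np.array([-X[1],X[0]])
        L=np.c_[(P[:,:2]-c)@X,(P[:,:2]-c)@Y]*1e3
        S={}
        for n,a,s,h,ok in(('front',0,-1,75,abs(L[:,1])<72),('rear',0,1,75,(abs(L[:,1])<72)&(abs(L[:,1])>36)),
            ('left',1,1,100,(L[:,0]>-8)&(L[:,0]<50)),('right',1,-1,100,(L[:,0]>-8)&(L[:,0]<50))):
            m=ok&(abs(L[:,a]*s-h)<10)
            p=np.polyfit(L[m,1-a],L[m,a],1) if m.sum()>5 else (0,np.nan)
            S[n]=(m.sum(),p[0],p[1])
        dy=-(S['front'][1]+S['rear'][1])/2
        dx=(S['front'][2]+S['rear'][2])/2;dl=(S['left'][2]+S['right'][2])/2
        c=c+X*dx/1e3+Y*dl/1e3;yaw+=dy
    return c,yaw,S
E
python3 - <<'E'
from h import *
import pickle
c=pickle.load(open('top.pkl','rb'))
q=tray_contour(c['frame'],(222,160,316,242));print(len(q),q.min(0),q.max(0))
P=cast(c,q,0.096)
cc,yaw,S=fit(P,P[:,:2].mean(0),np.radians(27.4))
print(cc,np.degrees(yaw),S)
for n,uv,z in(('tape',(210,253),.06),('flange',(423,216),.03),('bolt',(410,258),.07),('box',(250,162),.1),('box2',(370,150),.1)): print(n,cast(c,np.array([uv]),z))
E
```

```text
211 [228. 166.] [309. 237.]
[0.5668632  0.14181998] 26.914497132634743 {'front': (np.int64(44), np.float64(-0.0015239892380094788), np.float64(-75.27939335380599)), 'rear': (np.int64(22), np.float64(0.0015239892380100994), np.float64(75.27939335380593)), 'left': (np.int64(18), np.float64(0.01384256676071275), np.float64(98.9831404386508)), 'right': (np.int64(18), np.float64(-0.04693474884615333), np.float64(-98.98314043865082))}
tape [[0.41618099 0.31471687 0.06      ]]
flange [[ 0.52504265 -0.33227758  0.03      ]]
bolt [[ 0.39757631 -0.28076089  0.07      ]]
box [[0.68269948 0.19179417 0.1       ]]
box2 [[ 0.71735379 -0.16255808  0.1       ]]
```

Sizes check out: 150.6 × 198 mm, centre (0.567, 0.142), yaw 26.9°. Now I'll turn the tool and travel to above the left front rim.

Call:
nudge_tcp([
  {"aperture": 0.05, "trans": [0, 0, -0.004], "spin": 7.41},
  {"aperture": 0.05, "trans": [0, 0, -0.004], "spin": 7.41},
  {"aperture": 0.05, "trans": [0, 0, -0.004], "spin": 7.41},
  {"aperture": 0.05, "trans": [0, 0, -0.004], "spin": 7.41},
  {"aperture": 0.05, "trans": [0, 0, -0.004], "spin": 7.41},
  {"aperture": 0.05},
])

```text
clock: 0.7
position: [0.2745, 0.5615, 0.2514]
orientation: [180.0, 0.0, 116.8]
contact_force: [-0.4, 0.3, 0.2]
opening: 0.0499
grip_force: 0.0
```

Call:
nudge_tcp([
  {"aperture": 0.05, "trans": [-0.02, 0, 0]},
  {"aperture": 0.05, "trans": [-0.042, 0, 0]},
  {"aperture": 0.05, "trans": [-0.042, 0, 0]},
  {"aperture": 0.05, "trans": [-0.042, 0, 0]},
  {"aperture": 0.05, "trans": [-0.042, 0, 0]},
  {"aperture": 0.05, "trans": [-0.042, 0, 0]},
  {"aperture": 0.05, "trans": [-0.042, 0, 0]},
  {"aperture": 0.05, "trans": [-0.042, 0, 0]},
  {"aperture": 0.05, "trans": [-0.042, 0, 0]},
  {"aperture": 0.05, "trans": [-0.042, 0, 0]},
  {"aperture": 0.05, "trans": [-0.042, 0, 0]},
  {"aperture": 0.05},
])

```text
clock: 1.9
position: [0.4754, 0.1638, 0.2512]
orientation: [-180.0, 0.1, 116.8]
contact_force: [-0.8, 1.3, 0.5]
opening: 0.05
grip_force: 0.0
```

```bash
python3 - <<'E'
from workcell import ctrl
import cv2,pickle
s=ctrl.get_state();c=ctrl.capture('wrist');c['s']=s
pickle.dump(c,open('w1.pkl','wb'));cv2.imwrite('pics/w1.png',c['frame']);print(c['T_tool_cam'],s['position'],s['orientation'])
E
```

```text
[[ 2.00134904e-04 -9.60269386e-01 -2.79074661e-01  7.09431729e-02]
 [ 9.99999980e-01  1.96165138e-04  4.21518843e-05 -9.36097833e-04]
 [ 1.42675555e-05 -2.79074664e-01  9.60269406e-01 -1.43750129e-01]
 [ 0.00000000e+00  0.00000000e+00  0.00000000e+00  1.00000000e+00]] [0.47540897 0.16384644 0.25124944] [-1.79994433e+02  9.29301348e-02  1.16754676e+02]
```

View pics/w1.png

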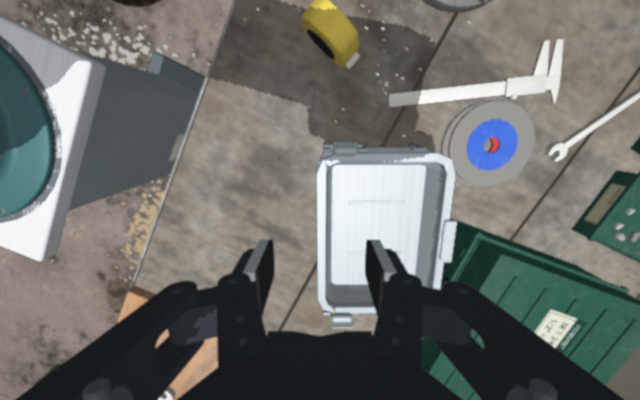

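The wrist view has the tray squarely aligned: front rim along column ~318–328 (rows 165–300), left catch at (345,150), right catch at (340,320). The fingers straddle the rim. I'll measure the front edge here.

```bash
python3 - <<'E'
from h import *
import pickle
from scipy.spatial.transform import Rotation as Ro
c=pickle.load(open('w1.pkl','rb'));s=c['s']
T=np.eye(4);T[:3,:3]=Ro.from_euler('xyz',s['orientation'],degrees=True).as_matrix();T[:3,3]=s['position']
W=np.linalg.inv(T@c['T_tool_cam']);c['R']=W[:3,:3];c['t']=W[:3,3]
f=c['frame'];g=cv2.cvtColor(f,cv2.COLOR_BGR2GRAY).astype(int)
print(g[230,308:345].tolist())
tc=np.array([.5669,.1418]);y=np.radians(26.9);X=np.array([np.cos(y),np.sin(y)]);Y=np.array([-X[1],X[0]])
rows=np.arange(180,285,5)
e=np.array([[310+np.argmax(np.diff(g[r,310:326])),r] for r in rows],float);e[:,0]+=.5
P=cast(c,e,.096)[:,:2];L=np.c_[(P-tc)@X,(P-tc)@Y]*1e3
print(np.median(L[:,0]),np.polyfit(L[:,1],L[:,0],1));print(L.round(1)[::4])
# catches ends and side edges
for n,uv in(('topedge',(390,152)),('botedge',(380,312)),('rear',(453,200))):
    p=cast(c,np.array([uv],float),.096)[0,:2]-tc;print(n,p@X*1e3,p@Y*1e3)
p=s['position'][:2]-tc;print('tcp local',p@X*1e3,p@Y*1e3)
E
```

```text
[139, 140, 141, 142, 142, 139, 137, 134, 150, 201, 238, 245, 245, 245, 245, 243, 231, 186, 131, 112, 119, 127, 140, 179, 221, 236, 239, 240, 241, 241, 241, 242, 242, 241, 241, 242, 241]
-75.66206908278889 [-5.60386408e-03 -7.54537834e+01]
[[-75.5  69.8]
 [-75.7  47.1]
 [-75.8  23.5]
 [-75.9  -1.1]
 [-74.9 -26.8]
 [-75.  -53.7]]
topedge 2.381079319035498 99.74862933607639
botedge 3.4814095186595915 -99.57556282641968
rear 76.0030371463115 46.76967209186073
tcp local -71.61689883151988 61.05467895690091
```

Call:
nudge_tcp([
  {"aperture": 0.05, "trans": [0.003, 0.001, 0.02]},
  {"aperture": 0.05, "trans": [0, 0, 0.035]},
  {"aperture": 0.05, "trans": [0, 0, 0.035]},
  {"aperture": 0.05, "trans": [0, 0, 0.035]},
  {"aperture": 0.05, "trans": [0, 0, 0.025]},
  {"aperture": 0.05, "trans": [0, 0, 0.015]},
  {"aperture": 0.05, "trans": [0, 0, 0.005]},
  {"aperture": 0.05},
])

```text
clock: 2.75
position: [0.4726, 0.1726, 0.0809]
orientation: [-179.9, -0.0, 117.0]
contact_force: [0.5, 0.0, 0.9]
opening: 0.0496
grip_force: 0.0
```

Call:
nudge_tcp([
  {"aperture": 0.0},
  {"aperture": 0.0},
  {"aperture": 0.0},
  {"aperture": 0.0},
  {"aperture": 0.0},
  {"aperture": 0.0},
  {"aperture": 0.0},
])

```text
clock: 3.45
position: [0.4734, 0.1723, 0.082]
orientation: [179.9, -0.0, 116.9]
contact_force: [-2.3, -0.3, 7.3]
opening: 0.0086
grip_force: 56.7
```

Call:
nudge_tcp([
  {"aperture": 0, "trans": [0, 0, -0.001]},
  {"aperture": 0, "trans": [0, 0, -0.001]},
  {"aperture": 0, "trans": [0, 0, -0.001]},
  {"aperture": 0, "trans": [0, 0, -0.001]},
  {"aperture": 0},
])

```text
clock: 3.95
position: [0.4731, 0.1718, 0.0854]
orientation: [-180.0, 0.0, 116.9]
contact_force: [1.4, -4.8, -3.8]
opening: 0.0082
grip_force: 56.8
```

Call:
nudge_tcp([
  {"aperture": 0, "trans": [0, 0, -0.001]},
  {"aperture": 0, "trans": [0, 0, -0.001]},
  {"aperture": 0},
])

```text
clock: 4.25
position: [0.4732, 0.172, 0.0875]
orientation: [180.0, 0.0, 116.9]
contact_force: [1.7, -4.7, -2.1]
opening: 0.0084
grip_force: 57.1
```

Call:
nudge_tcp([
  {"aperture": 0, "trans": [0, 0, -0.001]},
  {"aperture": 0, "trans": [0, 0, -0.001]},
  {"aperture": 0},
])

```text
clock: 4.55
position: [0.4733, 0.172, 0.0895]
orientation: [180.0, 0.0, 116.9]
contact_force: [2.5, -5.9, -3.3]
opening: 0.0082
grip_force: 57.3
```

```bash
cat > snap.py <<'E'
import sys,cv2,numpy as np
from workcell import ctrl
w=ctrl.capture('wrist')['frame'];s=ctrl.capture('scene')['frame'][145:230,260:375];t=ctrl.capture('top')['frame'][150:250,215:325]
w=cv2.resize(w[0:400],(480,300));s=cv2.resize(s,(406,300),interpolation=cv2.INTER_CUBIC);t=cv2.resize(t,(330,300),interpolation=cv2.INTER_CUBIC)
m=np.zeros((600,800,3),np.uint8);m[:300,:480]=w;m[300:,:406]=s;m[300:,410:740]=t
cv2.imwrite('pics/'+sys.argv[1],m)
E
python3 snap.py m1.png
```

```text
(no output)
```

View pics/m1.png

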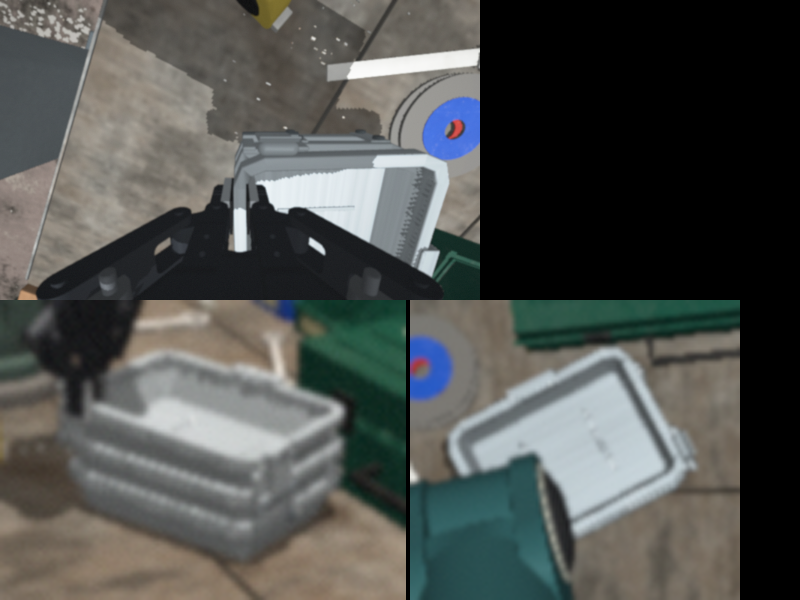

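Call:
nudge_tcp([
  {"aperture": 0, "trans": [0, 0, -0.001]},
  {"aperture": 0, "trans": [0, 0, -0.0005]},
  {"aperture": 0},
])

```text
clock: 5.0
position: [0.4732, 0.172, 0.091]
orientation: [180.0, 0.0, 116.9]
contact_force: [2.4, -4.3, -3.8]
opening: 0.008
grip_force: 57.5
```

```bash
python3 - <<'E'
from workcell import ctrl
import cv2
w=ctrl.capture('wrist')['frame'];cv2.imwrite('pics/c2.png',cv2.resize(w[150:300,290:510],None,fx=3.5,fy=3.5,interpolation=cv2.INTER_CUBIC))
E
```

```text
(no output)
```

View pics/c2.png

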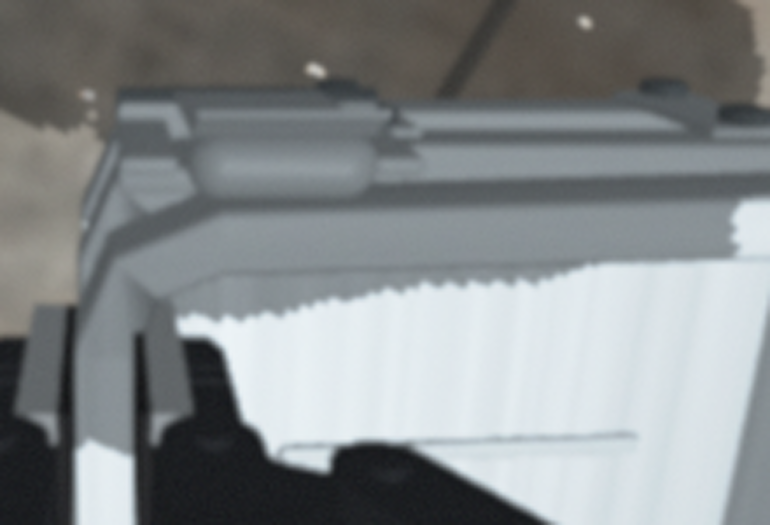

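The rim now covers the nose, so the left corner is out and the leaf is pressed against the rim's outer face. The rim is 12 mm high, so I'll raise this side until its bottom clears the nose. It can then rest on top of the catch while I regrip on the right.

Call:
nudge_tcp([
  {"aperture": 0, "trans": [0, 0, -0.001]},
  {"aperture": 0, "trans": [0, 0, -0.001]},
  {"aperture": 0, "trans": [0, 0, -0.001]},
  {"aperture": 0, "trans": [0, 0, -0.001]},
  {"aperture": 0},
])

```text
clock: 5.55
position: [0.4732, 0.1719, 0.095]
orientation: [-180.0, 0.0, 116.9]
contact_force: [1.3, -5.7, -2.6]
opening: 0.0084
grip_force: 58.2
```

Call:
nudge_tcp([
  {"aperture": 0, "trans": [0, 0, -0.001]},
  {"aperture": 0, "trans": [0, 0, -0.001]},
  {"aperture": 0, "trans": [0, 0, -0.001]},
  {"aperture": 0, "trans": [0, 0, -0.001]},
  {"aperture": 0},
])

```text
clock: 6.05
position: [0.4734, 0.172, 0.0991]
orientation: [180.0, 0.0, 116.9]
contact_force: [2.2, -5.6, -1.6]
opening: 0.008
grip_force: 59.6
```

Call:
nudge_tcp([
  {"aperture": 0, "trans": [0, 0, -0.001]},
  {"aperture": 0, "trans": [0, 0, -0.001]},
  {"aperture": 0, "trans": [0, 0, -0.001]},
  {"aperture": 0, "trans": [0, 0, -0.001]},
  {"aperture": 0},
])

```text
clock: 6.55
position: [0.4727, 0.1725, 0.1028]
orientation: [-180.0, -0.0, 116.9]
contact_force: [0.8, 0.8, -7.0]
opening: 0.0085
grip_force: 60.4
```

```bash
python3 snap.py m3.png
```

```text
(no output)
```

View pics/m3.png

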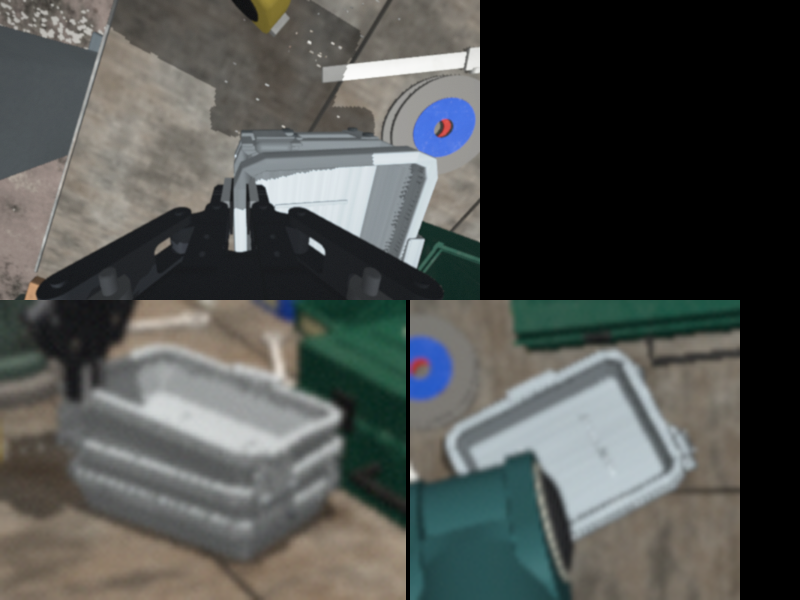

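The horizontal leaf force (~6 N toward the tray's right) has vanished, so the left catch has sprung back beneath the rim. I'll release there, go to the right end and grip.

Call:
nudge_tcp([
  {"aperture": 0, "trans": [0, 0, 0.001]},
  {"aperture": 0},
])

```text
clock: 6.9
position: [0.4727, 0.1723, 0.1017]
orientation: [-180.0, -0.0, 116.9]
contact_force: [-4.1, 1.0, -2.9]
opening: 0.0084
grip_force: 60.3
```

Call:
nudge_tcp([
  {"aperture": 0.02},
  {"aperture": 0.05},
  {"aperture": 0.05},
  {"aperture": 0.05, "trans": [0, 0, -0.02]},
  {"aperture": 0.05, "trans": [0, 0, -0.03]},
  {"aperture": 0.05, "trans": [-0.02, 0, 0]},
  {"aperture": 0.05, "trans": [-0.04, 0, 0]},
  {"aperture": 0.05, "trans": [-0.04, 0, 0]},
  {"aperture": 0.05, "trans": [-0.034, 0, 0]},
  {"aperture": 0.05},
  {"aperture": 0.05},
])

```text
clock: 8.0
position: [0.534, 0.052, 0.1518]
orientation: [180.0, 0.0, 116.8]
contact_force: [-0.3, -1.1, -0.8]
opening: 0.05
grip_force: 0.0
```

```bash
python3 - <<'E'
from workcell import ctrl
import cv2
w=ctrl.capture('wrist')['frame'];cv2.imwrite('pics/c4.png',cv2.resize(w[0:330,250:500],None,fx=1.8,fy=1.8,interpolation=cv2.INTER_CUBIC))
E
```

```text
(no output)
```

View pics/c4.png

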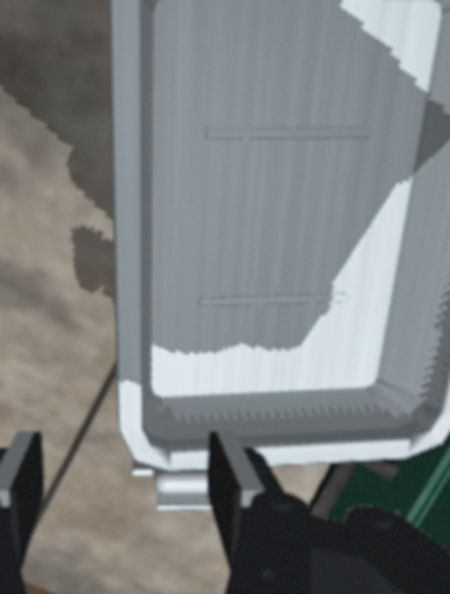

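The front rim runs between the fingers (crop column ~130) and the right catch is at (185,485). The edge slopes toward the far end, so the left is still raised. Descend and grip.

Call:
nudge_tcp([
  {"aperture": 0.05, "trans": [0, 0.0005, 0.03]},
  {"aperture": 0.05, "trans": [0, 0, 0.025]},
  {"aperture": 0.05, "trans": [0, 0, 0.01]},
  {"aperture": 0.05},
  {"aperture": 0},
  {"aperture": 0},
  {"aperture": 0},
  {"aperture": 0},
  {"aperture": 0},
  {"aperture": 0},
])

```text
clock: 9.05
position: [0.5341, 0.0527, 0.087]
orientation: [-180.0, 0.0, 116.9]
contact_force: [-2.1, -1.5, 2.5]
opening: 0.0086
grip_force: 58.7
```

Call:
nudge_tcp([
  {"aperture": 0, "trans": [0, 0, -0.001]},
  {"aperture": 0, "trans": [0, 0, -0.001]},
  {"aperture": 0, "trans": [0, 0, -0.001]},
  {"aperture": 0, "trans": [0, 0, -0.001]},
  {"aperture": 0},
])

```text
clock: 9.55
position: [0.5338, 0.0531, 0.0907]
orientation: [-180.0, -0.0, 116.9]
contact_force: [-3.8, 1.5, -1.8]
opening: 0.0087
grip_force: 59.5
```

Call:
nudge_tcp([
  {"aperture": 0, "trans": [0, 0, -0.001]},
  {"aperture": 0, "trans": [0, 0, -0.001]},
  {"aperture": 0, "trans": [0, 0, -0.001]},
  {"aperture": 0, "trans": [0, 0, -0.001]},
  {"aperture": 0},
])

```text
clock: 10.05
position: [0.5341, 0.053, 0.0949]
orientation: [180.0, -0.0, 116.9]
contact_force: [-3.0, 3.6, -5.0]
opening: 0.0085
grip_force: 61.4
```

Call:
nudge_tcp([
  {"aperture": 0, "trans": [0, 0, -0.001]},
  {"aperture": 0, "trans": [0, 0, -0.001]},
  {"aperture": 0, "trans": [0, 0, -0.001]},
  {"aperture": 0, "trans": [0, 0, -0.001]},
  {"aperture": 0},
])

```text
clock: 10.55
position: [0.5342, 0.053, 0.099]
orientation: [180.0, 0.0, 116.9]
contact_force: [-2.5, 5.4, -6.0]
opening: 0.0081
grip_force: 64.1
```

The leaf force on the right has appeared (6 N toward +Y), so the nose is now on the rim's face. Continue upward until it snaps back.

Call:
nudge_tcp([
  {"aperture": 0, "trans": [0, 0, -0.001]},
  {"aperture": 0, "trans": [0, 0, -0.001]},
  {"aperture": 0, "trans": [0, 0, -0.001]},
  {"aperture": 0, "trans": [0, 0, -0.001]},
  {"aperture": 0},
])

```text
clock: 11.05
position: [0.5344, 0.0526, 0.1031]
orientation: [180.0, 0.0, 116.9]
contact_force: [-1.2, 2.6, -5.3]
opening: 0.0083
grip_force: 66.4
```

Call:
nudge_tcp([
  {"aperture": 0, "trans": [0, 0, -0.001]},
  {"aperture": 0, "trans": [0, 0, -0.001]},
  {"aperture": 0, "trans": [0, 0, -0.001]},
  {"aperture": 0, "trans": [0, 0, -0.001]},
  {"aperture": 0},
])

```text
clock: 11.55
position: [0.5342, 0.0528, 0.1069]
orientation: [-180.0, 0.0, 116.9]
contact_force: [-0.4, 1.0, -6.3]
opening: 0.0084
grip_force: 69.2
```

```bash
python3 snap.py m5.png
```

```text
(no output)
```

View pics/m5.png

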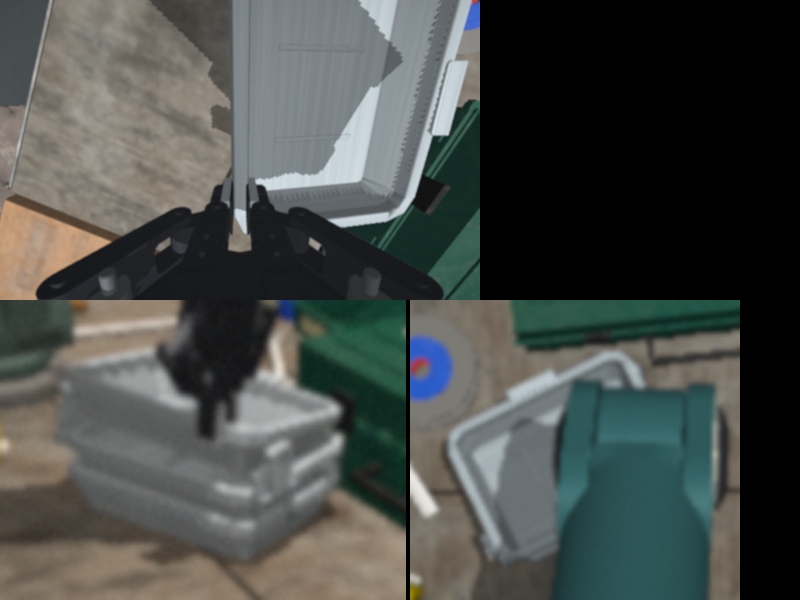

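Wrist and scene views show both front corners up, with the rear still under the hook lip at (448,95) and the stack standing in place. I'll let the tray rest on both catches and regrip at the middle of the front rim.

Call:
nudge_tcp([
  {"aperture": 0, "trans": [0, 0, 0.001]},
  {"aperture": 0},
  {"aperture": 0.02},
  {"aperture": 0.05},
  {"aperture": 0.05},
  {"aperture": 0.05, "trans": [0, 0, -0.02]},
  {"aperture": 0.05, "trans": [0.01, 0, -0.02]},
  {"aperture": 0.05, "trans": [0.03, 0, 0]},
  {"aperture": 0.05, "trans": [0.025, 0, 0]},
  {"aperture": 0.05},
  {"aperture": 0.05},
])

```text
clock: 12.8
position: [0.5049, 0.1111, 0.1461]
orientation: [180.0, 0.0, 116.9]
contact_force: [-0.8, 0.2, 0.6]
opening: 0.0501
grip_force: 0.0
```

```bash
python3 snap.py m6.png
```

```text
(no output)
```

View pics/m6.png

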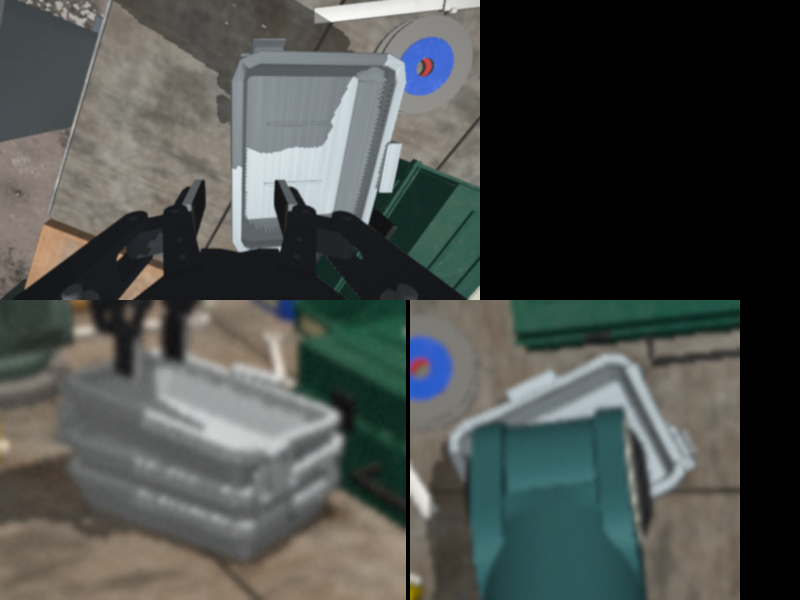

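Wrist and scene views show the tray resting with its front raised and the fingers astride the middle of the rim. The viewing budget is used up, so I'll check by numbers: how far the rim has risen in the scene camera compared with the first picture.

```bash
cat > rise.py <<'E'
from h import *
import pickle
from workcell import ctrl
c0=pickle.load(open('scene.pkl','rb'));c1=ctrl.capture('scene')
tc=np.array([.5669,.1418]);y=np.radians(26.9);X=np.array([np.cos(y),np.sin(y)]);Y=np.array([-X[1],X[0]])
def prof(c,lx,ly,h):
    P=np.array([[*(tc+X*lx+Y*ly),.096+k] for k in h]);q=P@np.array(c['R']).T+c['t'];q=q@c['intrinsics'].T;uv=(q[:,:2]/q[:,2:]).astype(np.float32)
    g=cv2.cvtColor(c['frame'],cv2.COLOR_BGR2GRAY).astype(np.float32)
    return cv2.remap(g,uv[None,:,0],uv[None,:,1],cv2.INTER_CUBIC)[0]
h=np.arange(-.040,.050,.001);cut=np.arange(24,49)
for lx,ly in[(-.075,-.075),(-.075,-.06),(-.075,-.04),(-.075,.06),(-.075,.075),(-.06,-.1),(.0,-.1),(.03,-.1),(.055,-.1),(-.045,-.105)]:
    a=prof(c0,lx,ly,h);b=prof(c1,lx,ly,h)
    r=[np.corrcoef(a[cut],b[cut+s])[0,1] for s in range(-10,38)]
    print(lx,ly,'rise mm',np.argmax(r)-10,'corr',round(max(r),2),'at0',round(r[10],2))
    print(' a',a[20::3].astype(int).tolist(),'\n b',b[20::3].astype(int).tolist())
E
python3 rise.py
```

```text
-0.075 -0.075 rise mm 10 corr 1.0 at0 0.99
 a [104, 87, 87, 92, 101, 107, 124, 159, 189, 201, 202, 203, 203, 203, 202, 201, 200, 195, 181, 158, 143, 139, 140, 140] 
 b [105, 92, 87, 87, 88, 90, 98, 113, 121, 128, 152, 187, 204, 206, 206, 205, 203, 195, 182, 169, 162, 159, 158, 158]
-0.075 -0.06 rise mm 11 corr 0.99 at0 0.97
 a [103, 85, 87, 94, 100, 103, 122, 160, 191, 200, 202, 204, 204, 203, 203, 202, 200, 195, 178, 155, 143, 139, 139, 138] 
 b [101, 93, 89, 85, 86, 89, 93, 105, 118, 126, 143, 174, 199, 203, 199, 199, 202, 198, 188, 169, 162, 159, 158, 158]
-0.075 -0.04 rise mm 2 corr 0.99 at0 0.94
 a [104, 88, 87, 93, 103, 107, 124, 159, 191, 203, 203, 203, 201, 203, 203, 204, 204, 199, 183, 159, 143, 141, 138, 139] 
 b [110, 96, 89, 86, 87, 87, 90, 99, 111, 119, 127, 154, 170, 164, 139, 138, 166, 192, 196, 183, 168, 161, 158, 158]
-0.075 0.06 rise mm 20 corr 0.99 at0 -0.79
 a [102, 88, 85, 89, 96, 105, 123, 157, 177, 166, 138, 118, 131, 162, 177, 165, 146, 134, 128, 125, 123, 120, 118, 121] 
 b [103, 97, 92, 90, 92, 89, 88, 89, 86, 88, 91, 92, 94, 98, 105, 107, 102, 94, 89, 96, 1
[... 958 characters left out ...]
, 152, 147, 106, 56, 34, 30, 30, 31, 32, 30, 33] 
 b [136, 107, 92, 91, 99, 123, 155, 177, 171, 152, 150, 157, 139, 91, 51, 37, 32, 31, 31, 31, 34, 32, 32, 34]
0.055 -0.1 rise mm 23 corr 0.94 at0 -0.1
 a [95, 67, 55, 63, 83, 109, 137, 163, 170, 149, 103, 55, 30, 29, 33, 32, 31, 31, 33, 33, 36, 46, 60, 72] 
 b [153, 111, 70, 61, 75, 97, 107, 93, 53, 24, 16, 19, 25, 30, 33, 37, 31, 32, 33, 34, 38, 48, 64, 76]
-0.045 -0.105 rise mm 2 corr 1.0 at0 0.98
 a [107, 109, 110, 108, 104, 104, 118, 145, 174, 193, 202, 200, 192, 170, 150, 144, 140, 139, 141, 140, 133, 115, 101, 99] 
 b [116, 117, 115, 117, 117, 111, 114, 134, 163, 189, 199, 196, 188, 175, 163, 158, 158, 161, 162, 159, 149, 132, 121, 126]
```

The left front is up 22 mm, but the right has settled to ~10 mm: its rim bottom hadn't cleared the nose. I'll regrip on the right and lift further until the leaf force is fully gone.

Call:
nudge_tcp([
  {"aperture": 0.05, "trans": [-0.025, 0, 0]},
  {"aperture": 0.05, "trans": [-0.03, 0, 0]},
  {"aperture": 0.05, "trans": [-0.01, 0, 0.01]},
  {"aperture": 0.05, "trans": [0, 0, 0.03]},
  {"aperture": 0.05, "trans": [0, 0, 0.014]},
  {"aperture": 0.05},
  {"aperture": 0},
  {"aperture": 0},
  {"aperture": 0},
  {"aperture": 0},
  {"aperture": 0},
  {"aperture": 0},
])

```text
clock: 14.2
position: [0.5343, 0.053, 0.0921]
orientation: [180.0, 0.0, 116.9]
contact_force: [-0.4, -0.3, -0.7]
opening: 0.0086
grip_force: 58.5
```

Call:
nudge_tcp([
  {"aperture": 0, "trans": [0, 0, -0.002]},
  {"aperture": 0, "trans": [0, 0, -0.002]},
  {"aperture": 0, "trans": [0, 0, -0.002]},
  {"aperture": 0, "trans": [0, 0, -0.002]},
  {"aperture": 0, "trans": [0, 0, -0.002]},
  {"aperture": 0},
])

```text
clock: 14.8
position: [0.5341, 0.0529, 0.102]
orientation: [-180.0, 0.0, 116.9]
contact_force: [0.1, 0.9, -5.2]
opening: 0.0083
grip_force: 63.8
```

Call:
nudge_tcp([
  {"aperture": 0, "trans": [0, 0, -0.002]},
  {"aperture": 0, "trans": [0, 0, -0.002]},
  {"aperture": 0},
])

```text
clock: 15.1
position: [0.5341, 0.0528, 0.106]
orientation: [-180.0, 0.0, 116.9]
contact_force: [0.2, 0.3, -5.6]
opening: 0.0079
grip_force: 66.7
```

Call:
nudge_tcp([
  {"aperture": 0, "trans": [0, 0, -0.002]},
  {"aperture": 0, "trans": [0, 0, -0.002]},
  {"aperture": 0},
])

```text
clock: 15.4
position: [0.5343, 0.0528, 0.1101]
orientation: [180.0, 0.0, 116.9]
contact_force: [-0.0, 0.7, -5.8]
opening: 0.0086
grip_force: 69.3
```

Call:
nudge_tcp([
  {"aperture": 0, "trans": [0, 0, -0.002]},
  {"aperture": 0, "trans": [0, 0, -0.002]},
  {"aperture": 0},
])

```text
clock: 15.7
position: [0.5342, 0.0529, 0.114]
orientation: [180.0, 0.0, 116.9]
contact_force: [-0.1, 0.6, -6.5]
opening: 0.0084
grip_force: 72.2
```

```bash
python3 rise.py | grep rise
```

```text
-0.075 -0.075 rise mm 22 corr 1.0 at0 -0.97
-0.075 -0.06 rise mm -10 corr 0.0 at0 -0.98
-0.075 -0.04 rise mm 37 corr 0.99 at0 -0.87
-0.075 0.06 rise mm 35 corr 0.95 at0 -0.75
-0.075 0.075 rise mm 21 corr 0.91 at0 -0.51
-0.06 -0.1 rise mm 20 corr 0.97 at0 -0.81
0.0 -0.1 rise mm 18 corr 1.0 at0 -0.42
0.03 -0.1 rise mm 12 corr 1.0 at0 0.34
0.055 -0.1 rise mm 4 corr 0.95 at0 0.09
-0.045 -0.105 rise mm 1 corr 0.99 at0 0.98
```

```bash
python3 rise.py | sed -n '1,6p;10,24p'
```

```text
-0.075 -0.075 rise mm 20 corr 0.99 at0 -0.95
 a [104, 87, 87, 92, 101, 107, 124, 159, 189, 201, 202, 203, 203, 203, 202, 201, 200, 195, 181, 158, 143, 139, 140, 140] 
 b [141, 116, 108, 111, 114, 113, 103, 94, 90, 88, 90, 91, 92, 100, 112, 116, 116, 116, 114, 106, 97, 92, 89, 89]
-0.075 -0.06 rise mm -10 corr -0.08 at0 -0.99
 a [103, 85, 87, 94, 100, 103, 122, 160, 191, 200, 202, 204, 204, 203, 203, 202, 200, 195, 178, 155, 143, 139, 139, 138] 
 b [114, 113, 117, 116, 115, 112, 104, 96, 91, 89, 88, 90, 87, 73, 48, 29, 27, 27, 24, 23, 24, 22, 24, 24]
-0.075 0.06 rise mm 35 corr 0.97 at0 -0.67
 a [102, 88, 85, 89, 96, 105, 123, 157, 177, 166, 138, 118, 131, 162, 177, 165, 146, 134, 128, 125, 123, 120, 118, 121] 
 b [107, 98, 93, 96, 100, 100, 98, 93, 91, 90, 91, 90, 91, 92, 91, 93, 94, 94, 98, 103, 105, 106, 125, 153]
-0.075 0.075 rise mm 21 corr 0.96 at0 -0.58
 a [107, 100, 98, 96, 95, 102, 122, 150, 172, 178, 170, 160, 147, 157, 178, 187, 182, 170, 151, 132, 124, 125, 128, 128] 
 b [106, 107, 101, 95, 95, 96, 96, 93, 93, 94, 94, 91, 91, 95, 99, 102, 101, 97, 95, 97, 105, 121, 137, 142]
-0.06 -0.1 rise mm 20 corr 0.97 at0 -0.81
 a [113, 122, 134, 138, 135, 132, 136, 158, 177, 183, 183, 187, 194, 201, 197, 183, 161, 146, 142, 141, 140, 140, 139, 132] 
 b [117, 127, 148, 155, 141, 119, 108, 95, 84, 82, 80, 81, 84, 94, 111, 127, 144, 170, 185, 179, 171, 169, 171, 170]
0.0 -0.1 rise mm 18 corr 1.0 at0 -0.49
 a [100, 85, 83, 92, 103, 121, 149, 178, 185, 175, 157, 146, 139, 126, 110, 102, 105, 123, 150, 152, 107, 58, 34, 28] 
 b [159, 126, 100, 89, 86, 85, 83, 82, 86, 94, 103, 115, 137, 168, 172, 160, 138, 131, 134, 137, 112, 69, 40, 32]
0.03 -0.1 rise mm 12 corr 1.0 at0 0.33
 a [104, 89, 87, 89, 100, 119, 148, 175, 180, 156, 123, 110, 126, 152, 147, 106, 56, 34, 30, 30, 31, 32, 30, 33] 
 b [144, 111, 95, 90, 91, 93, 91, 92, 99, 114, 140, 162, 161, 144, 128, 98, 57, 35, 29, 33, 32, 33, 33, 33]
```

Right-side rises (18 at x = 0, 12 at x = 30) give a pitch of ~0.2 rad, with both corners clear by more than 25 mm. I'll tilt slightly more and draw it forward.

Call:
nudge_tcp([
  {"aperture": 0, "trans": [0, 0, -0.002]},
  {"aperture": 0, "trans": [0, 0, -0.002]},
  {"aperture": 0, "trans": [0, 0, -0.002]},
  {"aperture": 0},
])

```text
clock: 16.2
position: [0.5343, 0.0528, 0.1201]
orientation: [180.0, 0.0, 116.9]
contact_force: [0.2, 1.2, -6.9]
opening: 0.0083
grip_force: 76.6
```

Call:
nudge_tcp([
  {"aperture": 0, "trans": [0, -0.002, 0]},
  {"aperture": 0, "trans": [0, -0.002, 0]},
  {"aperture": 0, "trans": [0, -0.002, 0]},
  {"aperture": 0, "trans": [0, -0.002, 0]},
  {"aperture": 0},
])

```text
clock: 16.7
position: [0.5269, 0.0491, 0.1199]
orientation: [180.0, 0.0, 116.9]
contact_force: [0.1, -0.9, -1.7]
opening: 0.0085
grip_force: 64.7
```

Call:
nudge_tcp([
  {"aperture": 0, "trans": [0, -0.003, 0]},
  {"aperture": 0, "trans": [0, -0.003, 0]},
  {"aperture": 0, "trans": [0, -0.003, 0]},
  {"aperture": 0},
])

```text
clock: 17.1
position: [0.5186, 0.0449, 0.1198]
orientation: [-180.0, 0.0, 116.9]
contact_force: [0.4, 0.0, -2.0]
opening: 0.0082
grip_force: 64.7
```

```bash
python3 rise.py | grep -A2 -E '^(0.0 |0.03|-0.045)'
```

```text
0.0 -0.1 rise mm 24 corr 0.99 at0 -0.89
 a [100, 85, 83, 92, 103, 121, 149, 178, 185, 175, 157, 146, 139, 126, 110, 102, 105, 123, 150, 152, 107, 58, 34, 28] 
 b [167, 138, 122, 130, 138, 130, 115, 98, 88, 85, 86, 91, 101, 114, 137, 167, 177, 158, 136, 131, 147, 144, 100, 53]
0.03 -0.1 rise mm 19 corr 1.0 at0 -0.67
 a [104, 89, 87, 89, 100, 119, 148, 175, 180, 156, 123, 110, 126, 152, 147, 106, 56, 34, 30, 30, 31, 32, 30, 33] 
 b [177, 140, 116, 119, 144, 161, 136, 83, 48, 51, 70, 90, 117, 153, 175, 160, 111, 61, 34, 35, 33, 31, 32, 32]
--
-0.045 -0.105 rise mm 0 corr 0.99 at0 0.99
 a [107, 109, 110, 108, 104, 104, 118, 145, 174, 193, 202, 200, 192, 170, 150, 144, 140, 139, 141, 140, 133, 115, 101, 99] 
 b [104, 104, 104, 107, 109, 106, 109, 134, 170, 186, 167, 130, 96, 84, 90, 96, 106, 129, 161, 184, 184, 174, 167, 160]
```

Vertical force has dropped to the tray's weight (2 N), so it is out of the hook. Raise it, watching the force.

Call:
nudge_tcp([
  {"aperture": 0, "trans": [0, -0.004, -0.002]},
  {"aperture": 0, "trans": [0, -0.004, -0.004]},
  {"aperture": 0, "trans": [0, 0, -0.006]},
  {"aperture": 0, "trans": [0, 0, -0.008]},
  {"aperture": 0, "trans": [0, 0, -0.01]},
  {"aperture": 0},
])

```text
clock: 17.75
position: [0.5127, 0.0417, 0.1514]
orientation: [179.9, 0.0, 116.9]
contact_force: [0.0, 0.3, -3.3]
opening: 0.0086
grip_force: 64.9
```

Call:
nudge_tcp([
  {"aperture": 0, "trans": [0, 0, -0.01]},
  {"aperture": 0, "trans": [0, 0, -0.02]},
  {"aperture": 0, "trans": [0, 0, -0.03]},
  {"aperture": 0, "trans": [0, 0, -0.03]},
  {"aperture": 0, "trans": [0, 0, -0.03]},
  {"aperture": 0, "trans": [0, 0, -0.02]},
  {"aperture": 0, "trans": [0, 0, -0.01]},
  {"aperture": 0},
  {"aperture": 0},
])

```text
clock: 18.65
position: [0.5115, 0.0416, 0.2989]
orientation: [-179.9, -0.0, 116.9]
contact_force: [0.6, -0.5, -2.4]
opening: 0.0084
grip_force: 64.7
```

```bash
python3 - <<'E'
from h import *
from workcell import ctrl
import pickle
s=ctrl.get_state();print(s['contact_force'],s['moment'])
for n in('scene','top','wrist'):
    c=ctrl.capture(n);c['s']=s;pickle.dump(c,open(n+'2.pkl','wb'))
E
```

```text
[ 0.58884192 -0.53424472 -2.35059676] [-0.18857864  0.06865135 -0.0272021 ]
```

The tray is lifted clear. The grip force (65 vs 57 N) hints at leftover tilt in the pads, and the grip is off-centre. I'll set the tray briefly on the free bench to the right of the stack, clear of flange and bolt, so it sits flat. Then I'll regrip at mid-rim.

Call:
nudge_tcp([
  {"aperture": 0, "trans": [-0.01, -0.005, 0]},
  {"aperture": 0, "trans": [-0.02, -0.01, 0]},
  {"aperture": 0, "trans": [-0.03, -0.015, 0]},
  {"aperture": 0, "trans": [-0.03, -0.015, 0]},
  {"aperture": 0, "trans": [-0.03, -0.015, 0]},
  {"aperture": 0, "trans": [-0.03, -0.015, 0]},
  {"aperture": 0, "trans": [-0.03, -0.015, 0]},
  {"aperture": 0, "trans": [-0.03, -0.015, 0]},
  {"aperture": 0, "trans": [-0.015, -0.008, 0]},
  {"aperture": 0, "trans": [-0.005, -0.002, 0]},
  {"aperture": 0},
])

```text
clock: 19.9
position: [0.5129, -0.2164, 0.2995]
orientation: [-180.0, -0.0, 116.8]
contact_force: [0.5, -0.4, -1.5]
opening: 0.0086
grip_force: 64.7
```

Call:
nudge_tcp([
  {"aperture": 0, "trans": [0, 0, 0.015]},
  {"aperture": 0, "trans": [0, 0, 0.03]},
  {"aperture": 0, "trans": [0, 0, 0.03]},
  {"aperture": 0, "trans": [0, 0, 0.03]},
  {"aperture": 0, "trans": [0, 0, 0.03]},
  {"aperture": 0, "trans": [0, 0, 0.03]},
  {"aperture": 0, "trans": [0, 0, 0.02]},
  {"aperture": 0, "trans": [0, 0, 0.02]},
  {"aperture": 0, "trans": [0, 0, 0.01]},
  {"aperture": 0, "trans": [0, 0, 0.005]},
  {"aperture": 0},
  {"aperture": 0},
])

```text
clock: 21.1
position: [0.5138, -0.2156, 0.0806]
orientation: [180.0, 0.0, 116.9]
contact_force: [0.7, 0.7, -3.0]
opening: 0.0081
grip_force: 64.5
```

Down gently until it touches.

Call:
nudge_tcp([
  {"aperture": 0, "trans": [0, 0, 0.01]},
  {"aperture": 0, "trans": [0, 0, 0.01]},
  {"aperture": 0, "trans": [0, 0, 0.005]},
  {"aperture": 0},
])

```text
clock: 21.5
position: [0.5128, -0.2155, 0.0539]
orientation: [-179.9, -0.1, 116.9]
contact_force: [-0.5, -0.8, -1.9]
opening: 0.0083
grip_force: 64.6
```

Call:
nudge_tcp([
  {"aperture": 0, "trans": [0, 0, 0.004]},
  {"aperture": 0, "trans": [0, 0, 0.004]},
  {"aperture": 0, "trans": [0, 0, 0.004]},
  {"aperture": 0},
])

```text
clock: 21.9
position: [0.5132, -0.2156, 0.0424]
orientation: [-180.0, -0.0, 116.9]
contact_force: [0.3, 0.6, -0.9]
opening: 0.0079
grip_force: 61.3
```

Call:
nudge_tcp([
  {"aperture": 0, "trans": [0, 0, 0.004]},
  {"aperture": 0, "trans": [0, 0, 0.003]},
  {"aperture": 0},
])

```text
clock: 22.2
position: [0.5132, -0.2155, 0.0355]
orientation: [-180.0, -0.0, 116.9]
contact_force: [0.6, -0.3, -1.9]
opening: 0.0085
grip_force: 58.6
```

Call:
nudge_tcp([
  {"aperture": 0, "trans": [0, 0, 0.003]},
  {"aperture": 0, "trans": [0, 0, 0.003]},
  {"aperture": 0},
])

```text
clock: 22.5
position: [0.5133, -0.2155, 0.0295]
orientation: [-180.0, -0.0, 116.9]
contact_force: [-1.3, -1.2, 1.9]
opening: 0.008
grip_force: 58.7
```

Call:
nudge_tcp([
  {"aperture": 0, "trans": [0, 0, 0.002]},
  {"aperture": 0},
  {"aperture": 0.02},
  {"aperture": 0.05},
  {"aperture": 0.05},
  {"aperture": 0.05, "trans": [0, 0, -0.03]},
  {"aperture": 0.05, "trans": [0.015, 0, -0.04]},
  {"aperture": 0.05, "trans": [0.03, 0, -0.04]},
  {"aperture": 0.05, "trans": [0.02, 0, -0.04]},
  {"aperture": 0.05, "trans": [0, 0, -0.02]},
  {"aperture": 0.05},
  {"aperture": 0.05},
])

```text
clock: 23.7
position: [0.484, -0.1574, 0.1978]
orientation: [180.0, 0.0, 116.9]
contact_force: [-0.8, -0.3, -0.3]
opening: 0.0499
grip_force: 0.0
```

```bash
python3 - <<'E'
from h import *
from workcell import ctrl
import pickle
from scipy.spatial.transform import Rotation as Ro
s=ctrl.get_state();c=ctrl.capture('wrist')
T=np.eye(4);T[:3,:3]=Ro.from_euler('xyz',s['orientation'],degrees=True).as_matrix();T[:3,3]=s['position']
W=np.linalg.inv(T@c['T_tool_cam']);c['R']=W[:3,:3];c['t']=W[:3,3];pickle.dump(c,open('w3.pkl','wb'))
g=cv2.cvtColor(c['frame'],cv2.COLOR_BGR2GRAY).astype(int)
X=np.array([np.cos(np.radians(26.9)),np.sin(np.radians(26.9))]);Y=np.array([-X[1],X[0]])
for r in range(90,260,12):
    d=np.diff(g[r,285:350]);print(r,'edge',285+np.argmax(d),d.max(),g[r,300:345:3].tolist())
t=ctrl.capture('top');pickle.dump(t,open('top3.pkl','wb'))
E
```

```text
90 edge 332 10 [116, 126, 127, 126, 131, 133, 123, 85, 76, 75, 87, 113, 129, 131, 130]
102 edge 317 7 [106, 101, 107, 110, 112, 110, 120, 124, 100, 101, 90, 90, 88, 88, 85]
114 edge 313 45 [106, 106, 115, 118, 125, 227, 233, 225, 101, 96, 109, 128, 131, 136, 136]
126 edge 313 65 [93, 73, 71, 66, 75, 223, 225, 154, 98, 96, 114, 129, 131, 136, 134]
138 edge 313 28 [89, 80, 75, 69, 67, 124, 132, 131, 98, 97, 117, 128, 132, 138, 134]
150 edge 329 42 [89, 103, 107, 109, 107, 125, 132, 131, 98, 102, 184, 220, 208, 230, 200]
162 edge 329 41 [79, 65, 72, 78, 104, 126, 130, 155, 105, 113, 192, 226, 228, 231, 228]
174 edge 329 43 [162, 158, 159, 158, 153, 215, 230, 227, 106, 114, 203, 226, 229, 228, 228]
186 edge 329 40 [164, 171, 169, 160, 151, 212, 230, 226, 106, 112, 202, 227, 228, 229, 228]
198 edge 329 42 [153, 155, 162, 164, 161, 207, 229, 226, 105, 113, 202, 227, 229, 226, 228]
210 edge 328 45 [156, 162, 167, 166, 165, 199, 228, 226, 103, 109, 218, 226, 227, 225, 228]
222 edge 328 44 [156, 159, 157, 153, 148, 191, 227, 226, 104, 113, 219, 227, 227, 226, 226]
234 edge 328 45 [151, 146, 145, 144, 143, 184, 226, 226, 105, 113, 218, 226, 226, 225, 226]
246 edge 315 31 [160, 155, 157, 155, 150, 187, 224, 225, 104, 96, 94, 90, 88, 90, 88]
258 edge 318 24 [161, 157, 154, 156, 157, 160, 172, 220, 215, 167, 104, 81, 86, 86, 86]
```

```bash
python3 - <<'E'
from h import *
import pickle
c=pickle.load(open('w3.pkl','rb'));g=cv2.cvtColor(c['frame'],cv2.COLOR_BGR2GRAY).astype(int)
X=np.array([np.cos(np.radians(26.9)),np.sin(np.radians(26.9))]);Y=np.array([-X[1],X[0]]);p=np.array([.484,-.1574])
P=cast(c,np.array([[313.5,126],[315,210],[315.5,240],[323,174]],float),.04)[:,:2]-p;print(np.c_[P@X,P@Y].round(4))
for col in(380,395):
  print(col,[(r,int(v)) for r,v in enumerate(g[60:330,col],60) if r%4==0])
E
```

```text
[[-0.0069  0.0656]
 [-0.0056 -0.0262]
 [-0.0052 -0.0631]
 [ 0.0032  0.015 ]]
380 [(60, 81), (64, 80), (68, 77), (72, 74), (76, 67), (80, 72), (84, 75), (88, 91), (92, 133), (96, 131), (100, 86), (104, 88), (108, 98), (112, 134), (116, 135), (120, 134), (124, 133), (128, 136), (132, 134), (136, 133), (140, 133), (144, 131), (148, 126), (152, 149), (156, 218), (160, 217), (164, 217), (168, 217), (172, 217), (176, 216), (180, 216), (184, 215), (188, 215), (192, 215), (196, 214), (200, 214), (204, 197), (208, 210), (212, 215), (216, 213), (220, 212), (224, 215), (228, 214), (232, 215), (236, 215), (240, 148), (244, 87), (248, 87), (252, 88), (256, 87), (260, 79), (264, 47), (268, 21), (272, 24), (276, 30), (280, 29), (284, 30), (288, 35), (292, 36), (296, 32), (300, 36), (304, 30), (308, 28), (312, 22), (316, 25), (320, 26), (324, 22), (328, 23)]
395 [(60, 77), (64, 76), (68, 74), (72, 76), (76, 77), (80, 74), (84, 70), (88, 90), (92, 133), (96, 131), (100, 87), (104, 89), (108, 99), (112, 133), (116, 135), (120, 134), (124, 135), (128, 135), (132, 137), (136, 134), (140, 134), (144, 133), (148, 156), (152, 212), (156, 219), (160, 218), (164, 218), (168, 218), (172, 218), (176, 218), (180, 218), (184, 219), (188, 218), (192, 217), (196, 217), (200, 216), (204, 202), (208, 209), (212, 213), (216, 212), (220, 213), (224, 212), (228, 212), (232, 214), (236, 215), (240, 171), (244, 91), (248, 92), (252, 59), (256, 24), (260, 26), (264, 25), (268, 52), (272, 79), (276, 25), (280, 22), (284, 23), (288, 26), (292, 23), (296, 23), (300, 22), (304, 24), (308, 20), (312, 21), (316, 28), (320, 24), (324, 22), (328, 25)]
```

The tray lies flat on the bench. Its rim is 9.4 mm wide at z = 0.04 and its left edge is 103 mm from the TCP, so the fingers are within 3 mm of mid-rim. Grip and lift.

Call:
nudge_tcp([
  {"aperture": 0.05, "trans": [0.003, -0.001, 0.02], "spin": -0.7},
  {"aperture": 0.05, "trans": [0, 0, 0.04]},
  {"aperture": 0.05, "trans": [0, 0, 0.04]},
  {"aperture": 0.05, "trans": [0, 0, 0.04]},
  {"aperture": 0.05, "trans": [0, 0, 0.02]},
  {"aperture": 0.05, "trans": [0, 0, 0.01]},
  {"aperture": 0.05},
])

```text
clock: 24.5
position: [0.4807, -0.1557, 0.0265]
orientation: [-179.9, -0.1, 117.5]
contact_force: [-0.2, 0.1, 0.0]
opening: 0.0504
grip_force: 0.0
```

Call:
nudge_tcp([
  {"aperture": 0},
  {"aperture": 0},
  {"aperture": 0},
  {"aperture": 0},
  {"aperture": 0},
  {"aperture": 0},
  {"aperture": 0},
])

```text
clock: 25.2
position: [0.4823, -0.1555, 0.0289]
orientation: [179.9, 0.0, 117.6]
contact_force: [-2.5, 1.4, 11.2]
opening: 0.0082
grip_force: 59.6
```

Call:
nudge_tcp([
  {"aperture": 0, "trans": [0, 0, -0.005]},
  {"aperture": 0, "trans": [0, 0, -0.01]},
  {"aperture": 0, "trans": [0, 0, -0.02]},
  {"aperture": 0, "trans": [0, 0, -0.03]},
  {"aperture": 0, "trans": [0, 0, -0.03]},
  {"aperture": 0, "trans": [0, 0, -0.03]},
  {"aperture": 0, "trans": [0, 0, -0.03]},
  {"aperture": 0, "trans": [0, 0, -0.03]},
  {"aperture": 0, "trans": [0, 0, -0.015]},
  {"aperture": 0, "trans": [0, 0, -0.005]},
  {"aperture": 0},
])

```text
clock: 26.3
position: [0.4816, -0.1553, 0.2333]
orientation: [179.9, 0.0, 117.6]
contact_force: [-0.8, 0.6, -2.0]
opening: 0.0081
grip_force: 58.8
```

Call:
nudge_tcp([
  {"aperture": 0},
  {"aperture": 0},
  {"aperture": 0},
])

```text
clock: 26.6
position: [0.4814, -0.1553, 0.2322]
orientation: [-179.9, -0.0, 117.6]
contact_force: [0.2, 0.4, -2.1]
opening: 0.0081
grip_force: 58.8
```

Weight is carried and the grip force is back to nominal. I'll move 4 cm further from the stack, then check level and that the stack and bystanders are unmoved.

Call:
nudge_tcp([
  {"aperture": 0, "trans": [-0.01, 0, 0]},
  {"aperture": 0, "trans": [-0.02, 0, 0]},
  {"aperture": 0, "trans": [-0.01, 0, 0]},
  {"aperture": 0},
  {"aperture": 0},
  {"aperture": 0},
  {"aperture": 0},
])

```text
clock: 27.3
position: [0.5001, -0.1903, 0.2329]
orientation: [180.0, -0.0, 117.6]
contact_force: [0.7, -0.3, -1.8]
opening: 0.008
grip_force: 58.8
```

```bash
python3 - <<'E'
from h import *
from workcell import ctrl
import pickle
c=ctrl.capture('wrist');f=c['frame'];g=cv2.cvtColor(f,cv2.COLOR_BGR2GRAY).astype(int)
Ti=np.linalg.inv(c['T_tool_cam'])
def pr(tx,ty,pitch,roll):  # tray point rel front-rim top centre, tool frame (x=trayY,y=trayX,z down)
    p=np.array([tx,ty*np.cos(pitch),-.0145+ty*np.sin(pitch)-tx*np.sin(roll)])
    q=c['intrinsics']@(Ti[:3,:3]@p+Ti[:3,3]);return (q[:2]/q[2]).round(1)
for a in(0,.05,.1): print('pitch',a,'rear outer/inner @y50',pr(.05,.145,a,0),pr(.05,.135,a,0),'left outer/inner @x40',pr(.1,.11,a,0),pr(.09,.11,a,0))
print('roll.05 left',pr(.1,.11,0,.05),'front left outer',pr(.06,-.005,0,0),pr(.06,.005,0,0))
r=int(pr(.05,.145,0,0)[1]);col=int(pr(.1,.11,0,0)[0])
print('row',r,[(u,int(g[r,u])) for u in range(460,639,4)])
print('col',col,[(v,int(g[v,col])) for v in range(0,120,3)])
# stack & bystanders
t0=pickle.load(open('top.pkl','rb'));s0=pickle.load(open('scene.pkl','rb'));t1=ctrl.capture('top');s1=ctrl.capture('scene')
for n,A,B,bx in(('tape',t0,t1,(195,235,230,272)),('tape',s0,s1,(228,160,268,200)),('flange',s0,s1,(370,275,425,315)),('bolt',s0,s1,(322,268,348,312)),('stack low',s0,s1,(270,188,355,220)),('stack top',t0,t1,(222,160,316,242))):
    x0,y0,x1,y1=bx;a=A['frame'][y0:y1,x0:x1];b=B['frame'][y0-6:y1+6,x0-6:x1+6]
    m=cv2.matchTemplate(b,a,cv2.TM_CCOEFF_NORMED);_,v,_,l=cv2.minMaxLoc(m);print(n,'shift',l[0]-6,l[1]-6,'score',round(v,2))
q=tray_contour(t1['frame'],(222,160,316,242));P=cast(t1,q,.068);cc,yaw,S=fit(P,np.array([.567,.142]),np.radians(26.9));print('carrier now',cc,np.degrees(yaw),{k:(int(v[0]),round(v[2],1)) for k,v in S.items()})
s=ctrl.get_state();print(s['position'],s['clock'],s['contact_force'],s['moment'])
E
```

```text
pitch 0 rear outer/inner @y50 [633.3 167.7] [611.8 167.7] left outer/inner @x40 [586.7  47.8] [580.4  74.1]
pitch 0.05 rear outer/inner @y50 [617.  165.3] [597.5 165.5] left outer/inner @x40 [574.8  51. ] [569.  76.]
pitch 0.1 rear outer/inner @y50 [601.5 163.2] [584.  163.4] left outer/inner @x40 [563.2  53.9] [557.9  77.9]
roll.05 left [598.2  44.7] front left outer [310.3 145.8] [332.3 145.8]
row 167 [(460, 121), (464, 122), (468, 119), (472, 121), (476, 120), (480, 116), (484, 159), (488, 137), (492, 118), (496, 125), (500, 160), (504, 192), (508, 194), (512, 192), (516, 190), (520, 185), (524, 146), (528, 112), (532, 116), (536, 114), (540, 114), (544, 113), (548, 114), (552, 114), (556, 113), (560, 115), (564, 111), (568, 113), (572, 92), (576, 79), (580, 81), (584, 82), (588, 79), (592, 81), (596, 80), (600, 120), (604, 178), (608, 178), (612, 181), (616, 182), (620, 84), (624, 63), (628, 78), (632, 73), (636, 72)]
col 586 [(0, 103)
[... 189 characters left out ...]
7, 183), (60, 183), (63, 186), (66, 186), (69, 185), (72, 182), (75, 146), (78, 95), (81, 85), (84, 97), (87, 116), (90, 111), (93, 111), (96, 110), (99, 116), (102, 116), (105, 115), (108, 110), (111, 81), (114, 107), (117, 94)]
tape shift 0 0 score 1.0
tape shift 0 0 score 1.0
flange shift 0 0 score 1.0
bolt shift 0 0 score 1.0
stack low shift 0 0 score 0.66
stack top shift 0 0 score 0.93
carrier now [0.56896922 0.14341369] 28.37438534578303 {'front': (42, np.float64(-74.8)), 'rear': (20, np.float64(74.8)), 'left': (18, np.float64(99.0)), 'right': (16, np.float64(-99.0))}
[ 0.50018722 -0.19050343  0.23289164] 27.45 [-0.18217847 -0.90709055 -2.41994947] [-0.08211392  0.17273102 -0.04295676]
```

Tray is level to ~1°, with its underside about 0.2 m up and clear of the stack. The bystanders haven't moved and the stack is standing in place within measuring error. Handing in.

```bash
python3 -c "
from workcell import ctrl
print(ctrl.finish_job())"
```

```text
the job is handed in; nothing more can be done
None
```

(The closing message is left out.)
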